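# Weigh and label a loaf on the counter scale

## Task

Weigh the long loaf and print its label: set the empty wooden tray centred and square on the scale's steel platter, long side along long side, take your hand off it, then press the round tare key fully down and let it up. Lay the long loaf in the tray the right way up, take your hand off, and press the wide print key fully down and let it up; the tare key is only for the empty tray, the print key only for the loaf lying in the tray, and the square zero key is not to be pressed. Set the tray and the loaf down without dropping them, and leave the round loaf, the quiche and the jar where they are.

Things in the scene. Friction and masses are not known exactly. Their poses are not given: they have to be found in the camera images.
- scale: Label-printing counter scale, grey plastic, fixed; it stands left or right on the counter. Origin on the counter under the middle of its width (y, 290 mm); x runs from its front (-122 mm) to its back (+213 mm), z up. Body 131 mm high behind x = -1 mm; in front of that a panel with three keys slopes down to the front, where it is 45 mm high.
- panel (a point): Middle of the scale's sloping key panel (110 mm up the slope, 290 mm wide; 26 degrees from horizontal, facing the scale's front and up). The platter overhangs its upper part: seen from above the platter's front edge is 18 mm behind the middles of the key tops, its top 81 mm above them. So a tool pointing straight down at a key strikes the platter; one square to the panel does not.
- platter (a point): Middle of the top face of the scale's steel platter: 220 mm along x, 290 mm along y, 12 mm thick, top 160 mm above the counter. Axes as the scale's; in the scale's frame it is at x = +45 mm, y = 0. An obstacle at the back of the scale: a display (30 mm x, 150 mm y) centred at scale x = 188, y = -75 mm, 318 to 373 mm above the counter, on a 22 mm pole at x = 188, y = -100 mm.
- tare_top (a point): Middle of the top of the round tare key: 30 mm diameter, white plastic, leftmost of the three seen from the scale's front (at y = +70 mm on the scale). z points out square to the panel (press along -z), y along the key row as the scale's y, x up the slope. 13 mm above the panel when up; moves with the key.
- tare (a joint): Travel of the tare key in m: 0 up, 0.006 fully down. A spring returns it: 1.5 N starts it, 5 N holds it fully down. It counts as fully down past 0.005 and as up below 0.001.
- zero_top (a point): Middle of the top of the square zero key (24 x 24 mm, white plastic, the middle one of the three, at y = 0 on the scale). Axes and height as tare_top. Not to be pressed.
- zero (a joint): Travel of the zero key in m, like tare. Must stay below 0.003.
- print_top (a point): Middle of the top of the wide print key: 56 mm along the key row (y) by 24 mm, white plastic, rightmost of the three seen from the scale's front (at y = -75 mm on the scale). Axes and height as tare_top.
- print (a joint): Travel of the print key in m, like tare: 0 up, 0.006 fully down (5 N).
- tray: Open wooden bread tray, 140 mm (x) by 240 mm (y), 40 mm high, walls 10 mm thick, floor 8 mm thick, about 0.3 kg; dark hand slots drawn on the short ends. Origin at the middle of its underside, z up, y along its length; long walls' middles at x = +65 and -65 mm. Starts on the counter with its length roughly away from the robot. Either way round will do on the platter.
- loaf: Long crusty loaf, 184 mm long (x), 56 mm wide (y), 50 mm high, about 0.25 kg. Flat underside; in its middle 110 mm the sides are upright from 17 to 29 mm above it. Origin at the middle of its underside, x along its length, z up. Starts on the board's robot-side half, 12 mm above the counter. Either way round will do in the tray.
- board: Dark wooden serving board fixed to the counter under the two loaves, 350 (x) x 180 (y) x 12 mm. Origin at the middle of its underside.
- boule: Round loaf, 114 mm across, 69 mm high, on the far half of the serving board. Origin at the middle of its underside. Leave alone.
- quiche: Quiche in a round tin, 94 mm across, 28 mm high, on the counter on the robot's side of the tray's start. Origin at the middle of its underside. Leave alone.
- jar: Glass jar with a wooden lid, 80 mm across, 135 mm high, on the counter beyond the tray's start. Origin at the middle of its underside. Leave alone.
There are look-alikes about, which are no part of the job. There is more than one size of the loaf; the one meant has the size given above.

How it is judged:
By the outcome, as a careful person would: the job done as asked, in the order asked, and still so for the second after the job is handed in, with the robot touching nothing.
It also fails if it takes over 72 s, if anything falls off the work surface, if the arm or the gripper's body presses on something with over 40 N, if the wrist force passes 120 N, or if a joint passes its speed limit or range.

## Robot

A 6-joint arm with a two-finger parallel gripper is mounted at the origin on the work surface. World frame = base frame: x ahead of the robot, y to its left, z up, the work surface at z = 0. Lengths are in mm, angles in degrees, forces in N, time in s.
With the tool pointing down it reaches from about 325 to 775 mm from the base axis. Payload 5.5 kg.
Tool frame: the origin (TCP) lies between the finger pads, 19 mm behind the fingertips; this is the grasp point; z points along the fingers, y is the line along which they close (so a half turn about z gives the same grasp; the last joint's range is limited). The gripper opens to 88 mm and grips with 3 to 60 N. Pads are 20 mm wide; open, the fingers measure 115 mm over their backs; the gripper's body (75 mm by 178 mm) begins 61 mm behind the grasp point.
Start: joints at [64.761, 5.22, 70.514, -0, 104.267, -3.249], TCP at [224.674, 556.362, 241.331] pointing down, gripper open.
Joint ranges: [-164.24, 164.24], [-49.07, 125.15], [9.68, 141.18], [-86.29, 266.29], [3.28, 154.24], [-151.56, 151.56]. Speed limits (degrees/s): [147.25, 147.25, 172.46, 180, 180, 180].

## Interface

Orientations are given as a 3x3 rotation matrix whose columns are the frame's x, y, z axes.
In Python, from workcell import arm, optics gives the robot as it stands. The module is installed in compiled form; this text tells all that it offers.
- The arm moves only by the shell command python3 -m inch 'ROWS' [FORCE]. ROWS is JSON, a list of rows, each an object of numbers: "ax", "ay", "az": the turn, a rotation vector about the tool's x, y, z in degrees; "x", "y", "z": the shift along the tool's x, y, z in mm; "claw": the opening in per cent of the stroke, from 0 (shut) to 100 (fully open). A call has 1 to 20 rows; each row is the pose to reach, as a shift and turn from the pose commanded when the call began, along the tool's axes at that moment; what a row does not reach only later rows make up. A row lasts 1/10 s, in which the tool goes at most 50 mm and 8.59 degrees, less where a joint would pass 70% of its speed; a pose out of reach is approached as far as the arm can. A call with a gripper value outside its range is refused whole. The fingers move at their own pace and stop on an object; FORCE is the grip in N (left out, the last holds). Time passes only in rows, so rows that repeat a pose let the fingers close. It gives the time, the measured TCP pose, the force, the opening and the grip force at its end, in the units of the state.
- arm.get_state(): the state, without advancing time (a new reading comes with each control period).
- optics.capture(name): name is "scene" or "top"; returns a dict with "pixels" (480x640x3 uint8, red, green, blue), "vertical_fov" (degrees; the focal length in pixels is half the picture's height over the tangent of half this angle, whatever the lens; pixels are square), "cx", "cy" (the principal point, pixels), "world_to_cam" (4x4, takes a point from world to camera coordinates). Camera axes: x right, y down, z forward; pixel columns grow to the right and rows downward; lengths in mm; the calibration is good to about 2 mm. A picture is of the moment at which its call begins. There is no depth.
- arm.job_done(): hands the job in; it is judged then, once.
Trained networks look in a picture, given as the dict that the camera call returned (one of the last four; its "shot" number tells which), for a name from the list of things; names that differ only in an ending like _2 or _b are one class to them, and where a whole thing is asked for, a point or a joint stands for the part that bears it (a point fixed in the world has none). Each returns a list of dicts, best first, with "score" (0 to 1); they miss things now and then, are a little off and sometimes report something else, mostly with a low value. They report only what shows in the picture. A call takes as long as a camera call. They do not tell look-alikes from the thing itself.
- optics.look_for(picture, name): "extent" ([left, top, width, height] in pixels, round what is visible of it).
- optics.silhouettes(picture, name): "region" (480x640 bool, what is visible of it) and "extent" ([left, top, width, height] in pixels, round what is visible of it).
- optics.tip_of(picture, name): "point" ([column, row] in pixels: a listed point, or the origin of a listed thing).
The state is a dict: "clock": time; "joint_positions": joint angles; "joint_velocities": joint speeds; "tau": joint torques, N m; "eef_pos": TCP position; "orientation": TCP orientation; "contact_force": force on the tool from outside, world axes, zero at the start; "moment": the same for the moment, N m; "opening": finger opening in mm; "gripper_force": force on a finger pad.
Only numpy, scipy, OpenCV 4.12 (cv2) and the standard library are available. Lean on these libraries where they do the work, as an engineer would, in place of code of your own. Each camera call takes 0.05 s, during which the arm holds its last target. There are 200 camera calls.

## Working session

There is one attempt and no reset: what is moved stays moved. The work goes in short steps, Python scripts to look and compute and a shell command to move; the robot and the scene stay as the last step left them, time stands still between calls to the robot, and variables do not carry over. Pictures are saved under pics/ and viewed, at most 11 in all, crops included, and the job is handed in when it is done.

```bash
mkdir -p pics
cat > h.py <<'E'
import numpy as np, cv2
from workcell import arm, optics
def ray(c,px):
    f=240/np.tan(np.radians(c["vertical_fov"]/2)); M=np.array(c["world_to_cam"]); R=M[:3,:3];t=M[:3,3]
    d=R.T@np.array([(px[0]-c["cx"])/f,(px[1]-c["cy"])/f,1]); return -R.T@t,d
def atz(c,px,z):
    o,d=ray(c,px); return (o+d*(z-o[2])/d[2])
def proj(c,p):
    f=240/np.tan(np.radians(c["vertical_fov"]/2)); M=np.array(c["world_to_cam"]); q=M[:3,:3]@np.array(p)+M[:3,3]
    return np.array([c["cx"]+f*q[0]/q[2],c["cy"]+f*q[1]/q[2]])
def save(c,n): cv2.imwrite("pics/"+n,cv2.cvtColor(np.asarray(c["pixels"]),cv2.COLOR_RGB2BGR))
E
python3 - <<'E'
from h import *
np.set_printoptions(precision=1,suppress=True)
for n in ("scene","top"):
    c=optics.capture(n); save(c,n+"0.png"); print(n,c["vertical_fov"],c["cx"],c["cy"],ray(c,(c["cx"],c["cy"])), [k for k in c])
    for k in ("platter","panel","tare_top","print_top","zero_top","scale","tray","loaf","board","boule","quiche","jar"):
        z={"platter":160,"loaf":12,"boule":12}.get(k,0)
        if "top" in k: z=None
        for r in optics.tip_of(c,k)[:3]:
            print(k,round(r["score"],2),np.array(r["point"]),atz(c,r["point"],z) if z is not None else "")
s=arm.get_state(); print(s["clock"],s["eef_pos"],s["orientation"],s["opening"],s["contact_force"])
E
```

```text
scene 46.09878055671037 318.7607394129118 239.82878704914066 (array([1315.4,  175. , 1258.2]), array([-0.6, -0.1, -0.8])) ['pixels', 'vertical_fov', 'cx', 'cy', 'world_to_cam', 'shot']
platter 0.58 [185.8 248.1] [ 631.4 -307.8  160. ]
print_top 0.52 [325.9 268.2] 
scale 0.25 [440.6 309.3] [578.  317.6   0. ]
loaf 0.91 [241.9 197.7] [ 337.5 -275.7   12. ]
loaf 0.68 [326.4 270.3] [530.7  13.6  12. ]
loaf 0.56 [342.1 215. ] [340.8  19.1  12. ]
board 0.88 [324.3 300.4] [613.5  25.4   0. ]
boule 0.98 [325.4 339.4] [725.2  51.7  12. ]
quiche 0.9 [435.3 247.7] [390.7 286.8  -0. ]
jar 0.64 [433.9 367.4] [737.2 315.9   0. ]
top 54.48615492557898 312.2730715960504 239.87740387174503 (array([ 511.2,  -11.6, 1095.4]), array([ 0., -0., -1.])) ['pixels', 'vertical_fov', 'cx', 'cy', 'world_to_cam', 'shot']
platter 0.67 [452.6 193.8] [ 642.  -307.2  160. ]
panel 0.84 [452.4 254.9] [ 519.6 -354.7    0. ]
panel 0.33 [166.8 230.2] [581.  316.6   0. ]
tare_top 0.59 [421.  261.2] 
print_top 0.65 [490.6 254.6] 
zero_top 0.52 [451.8 256.5] 
zero_top 0.16 [282.4 170.5] 
tray 0.85 [169.1 231. ] [579.1 311.2   0. ]
loaf 0.94 [295.5 329.9] [348.5  15.4  12. ]
loaf 0.9 [422.9 335.2] [ 334.3 -279.2   12. ]
loaf 0.8 [299.6 249.3] [534.4   5.2  12. ]
board 0.89 [290.7 210.6] [626.   25.9   0. ]
board 0.68 [452.6 253.4] [ 523.2 -355.2    0. ]
boule 0.94 [283.6 165.8] [730.   41.8  12. ]
quiche 0.6 [175.  307.8] [399.8 296.1   0. ]
jar 0.91 [165.1 163.1] [739.6 321.8   0. ]
1.3 [224.7 556.4 241.4] [[-0.9  0.4 -0. ]
 [ 0.4  0.9  0. ]
 [ 0.   0.  -1. ]] 87.87789941903787 [-0.5  0.7  0.2]
```

View pics/scene0.png

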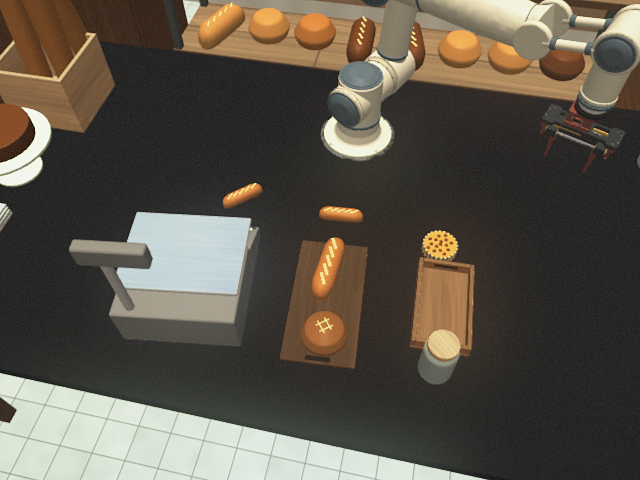

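View pics/top0.png

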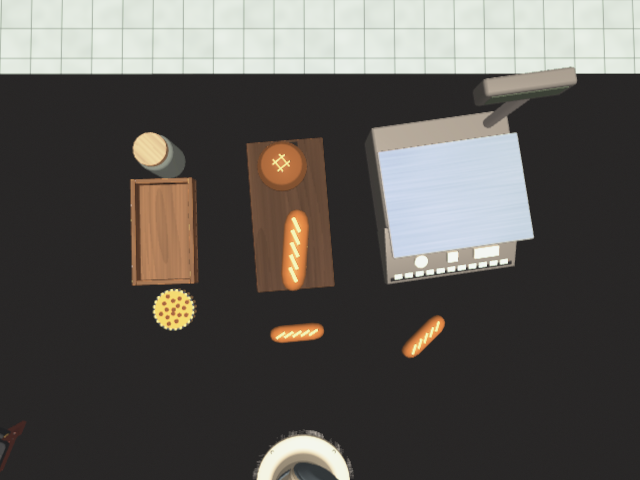

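The scene picture shows the scale at (185,270), the tray at (443,305) between quiche and jar, and the board at (325,300).
In the top picture the keys are tare (421,262), zero (452,257) and print (487,252), with the scale's front towards the robot.
Candidates for the loaf in the top picture are the long one on the board (295,250), a small one (297,333) and a small one (424,337). I choose (295,250): it is on the board's robot-side half and the largest. I'll check it in a crop and by size.

```bash
cat > fit.py <<'E'
from h import *
np.set_printoptions(precision=1,suppress=True)
def quad(m):
    cs,_=cv2.findContours(m.astype(np.uint8),cv2.RETR_EXTERNAL,cv2.CHAIN_APPROX_NONE); c=max(cs,key=cv2.contourArea)
    c=cv2.convexHull(c)
    for e in np.arange(1,25,.5):
        q=cv2.approxPolyDP(c,e,True)
        if len(q)<=4: return q[:,0].astype(float),cv2.contourArea(c)
if __name__=="__main__":
  for n in ("scene","top"):
    c=optics.capture(n); px=np.asarray(c["pixels"]).astype(int)
    m=(px[...,2]>px[...,0]+8)&(px[...,2]>130); m=m.astype(np.uint8)
    if n=="top": m[:80]=0
    else: m[330:]=0; m[:205]=0
    m=cv2.morphologyEx(m,cv2.MORPH_OPEN,np.ones((5,5)))
    items=[("platter",m,160)]
    for k,z in (("tray",40),("board",12),("loaf",35)):
        for s in optics.silhouettes(c,k)[:4]: items.append((k+"%.2f"%s["score"],s["region"],z))
    for k,m,z in items:
        q,a=quad(m); w=np.array([atz(c,p,z)[:2] for p in q]); r=cv2.minAreaRect(np.array([atz(c,(x,y),z)[:2] for y,x in np.argwhere(m)],np.float32))
        print(n,k,q.tolist(),w.tolist() if 0 else w.round(0).tolist(),"sides",np.linalg.norm(w-np.roll(w,-1,0),axis=1),"ctr",w.mean(0),"rect",np.array(r[0]),np.array(r[1]),r[2])
  cv2.imwrite("pics/crop1.png",cv2.resize(cv2.cvtColor(np.asarray(c["pixels"])[120:360,120:440],cv2.COLOR_RGB2BGR),None,fx=2.5,fy=2.5,interpolation=cv2.INTER_CUBIC))
E
python3 fit.py
```

```text
scene platter [[137.0, 212.0], [248.0, 218.0], [235.0, 292.0], [123.0, 285.0]] [[552.0, -466.0], [513.0, -188.0], [723.0, -157.0], [758.0, -413.0]] sides [280.1 212.1 258.  213. ] ctr [ 636.8 -305.9] rect [ 638.4 -311.3] [215.6 283.8] 7.90371561050415
scene tray0.86 [[420.0, 257.0], [473.0, 268.0], [468.0, 355.0], [410.0, 346.0]] [[458.0, 247.0], [464.0, 384.0], [709.0, 386.0], [714.0, 252.0]] sides [136.6 244.7 134.  256.1] ctr [586.1 317. ] rect [583.8 316.7] [259.3 142.8] 1.5709513425827026
scene board0.71 [[303.0, 240.0], [366.0, 248.0], [353.0, 368.0], [279.0, 358.0]] [[448.0, -69.0], [439.0, 103.0], [783.0, 130.0], [795.0, -46.0]] sides [172.5 345.7 176.2 348.1] ctr [616.3  29.7] rect [616.1  29.3] [353. 181.] 4.248363018035889
scene loaf0.94 [[337.0, 237.0], [343.0, 255.0], [319.0, 300.0], [312.0, 278.0]] [[435.0, 23.0], [490.0, 49.0], [635.0, 16.0], [576.0, -15.0]] sides [ 60.3 148.8  66.8 145. ] ctr [533.8  18.5] rect [534.8  17.2] [ 57.3 199.1] 85.47701263427734
scene loaf0.82 [[261.0, 188.0], [234.0, 205.0], [222.0, 203.0], [247.0, 185.0]] [[309.0, -224.0], [386.0, -281.0]
[... 1392 characters left out ...]
[306.0, 267.0], [289.0, 289.0], [284.0, 227.0]] [[626.0, 10.0], [494.0, -10.0], [444.0, 29.0], [585.0, 40.0]] sides [133.8  62.9 141.2  50.7] ctr [537.1  17.5] rect [534.7  15.7] [ 56.4 182.7] 85.76837921142578
top loaf0.73 [[323.0, 326.0], [311.0, 340.0], [271.0, 335.0], [280.0, 325.0]] [[360.0, -47.0], [329.0, -20.0], [341.0, 70.0], [363.0, 50.0]] sides [41.4 90.9 30.2 97.2] ctr [348.4  13.1] rect [348.4  11.3] [ 41.2 118.1] 2.28934907913208
top loaf0.70 [[442.0, 317.0], [442.0, 329.0], [406.0, 356.0], [407.0, 341.0]] [[379.0, -318.0], [352.0, -317.0], [292.0, -234.0], [325.0, -237.0]] sides [ 27.  102.1  33.7  96.5] ctr [ 336.8 -276.6] rect [ 335.7 -275.4] [ 38.2 120.3] 44.099205017089844
```

View pics/crop1.png

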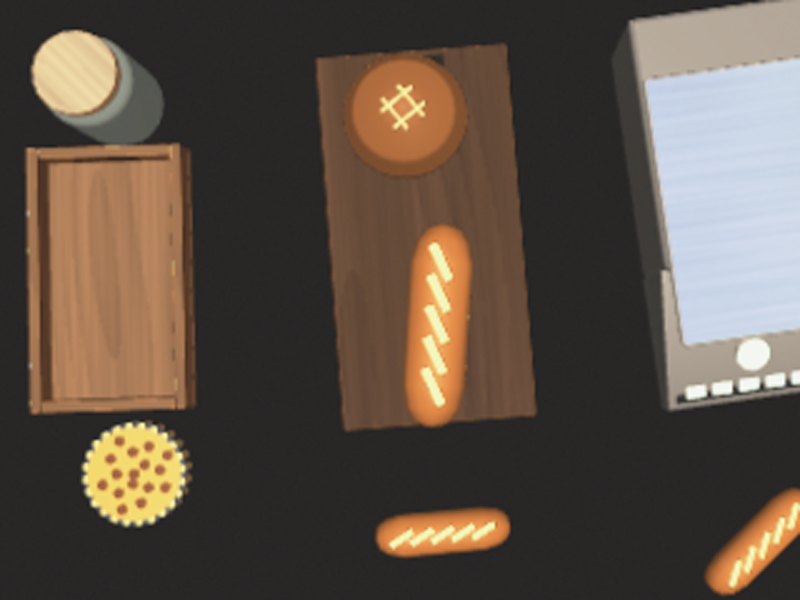

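The crop shows the long loaf at crop (438,325). It measures 183×56 mm, and the other two about 119 mm, so the choice holds. The tray, platter and board sizes also match. Next is the tray's long wall.

```bash
cat >> h.py <<'E'
from scipy.spatial.transform import Rotation as Ro
def Rdown(yaw):  # tool y at world yaw, pointing down
    a=np.radians(yaw); y=np.array([np.cos(a),np.sin(a),0]); z=np.array([0,0,-1.]); return np.c_[np.cross(y,z),y,z]
def Rkey(yaw): # square to panel, tool y along scale y
    a=np.radians(yaw); X=np.array([np.cos(a),np.sin(a),0]); t=np.radians(26)
    n=-np.sin(t)*X+np.array([0,0,np.cos(t)]); y=np.array([-np.sin(a),np.cos(a),0]); z=-n; return np.c_[np.cross(y,z),y,z]
def to(pos,R):
    s=arm.get_state(); R0=np.array(s["orientation"]); print("shift",(R0.T@(np.array(pos)-s["eef_pos"])).round(1),"rot",Ro.from_matrix(R0.T@R).as_rotvec(degrees=True).round(2))
def st():
    s=arm.get_state(); print({k:np.round(s[k],2).tolist() for k in ("clock","eef_pos","joint_positions","contact_force","opening","gripper_force")}, "yaw",np.degrees(np.arctan2(s["orientation"][1][1],s["orientation"][0][1])).round(2))
E
python3 -c "
from h import *
to((579,250,150),Rdown(91.8)); to((579,250,33),Rdown(91.8))"
```

```text
shift [-443.2 -151.4   91.3] rot [ -0.     0.   -23.79]
shift [-443.2 -151.4  208.3] rot [ -0.     0.   -23.79]
```

```bash
python3 -m inch '[{"x":-443.2,"y":-151.4,"z":91.3,"az":-23.8,"claw":50},{"x":-443.2,"y":-151.4,"z":91.3,"az":-23.8,"claw":50},{"x":-443.2,"y":-151.4,"z":91.3,"az":-23.8,"claw":50},{"x":-443.2,"y":-151.4,"z":91.3,"az":-23.8,"claw":50},{"x":-443.2,"y":-151.4,"z":91.3,"az":-23.8,"claw":50},{"x":-443.2,"y":-151.4,"z":91.3,"az":-23.8,"claw":50},{"x":-443.2,"y":-151.4,"z":91.3,"az":-23.8,"claw":50},{"x":-443.2,"y":-151.4,"z":91.3,"az":-23.8,"claw":50},{"x":-443.2,"y":-151.4,"z":91.3,"az":-23.8,"claw":50},{"x":-443.2,"y":-151.4,"z":91.3,"az":-23.8,"claw":50},{"x":-443.2,"y":-151.4,"z":91.3,"az":-23.8,"claw":50},{"x":-443.2,"y":-151.4,"z":91.3,"az":-23.8,"claw":50},{"x":-443.2,"y":-151.4,"z":91.3,"az":-23.8,"claw":50}]'
python3 - <<'E'
from h import *
st(); to((579,250,33),Rdown(91.8))
c=optics.capture("scene"); cv2.imwrite("pics/g1.png",cv2.resize(cv2.cvtColor(np.asarray(c["pixels"])[180:400,340:560],cv2.COLOR_RGB2BGR),(600,600)))
E
```

```text
{'clock': 1.7, 'eef_pos': [224.71, 556.35, 241.32], 'joint_positions': [64.76, 5.22, 70.51, -0.0, 104.27, -3.25], 'contact_force': [-0.53, -0.21, -0.5], 'opening': 87.73, 'gripper_force': 0.0} yaw 68.01
shift [-443.2 -151.4  208.3] rot [ -0.     0.   -23.79]invalid input at $[0]: expected keys ax, ay, az, x, y, z, claw
```

View pics/g1.png

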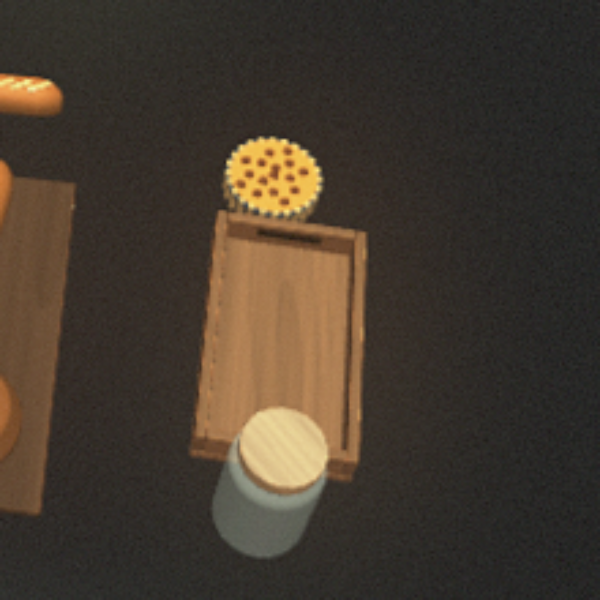

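The picture shows the tray untouched, because the call was refused: every row needs all seven keys.

```bash
python3 -m inch '[{"ax":0,"ay":0,"az":-23.8,"x":-443.2,"y":-151.4,"z":91.3,"claw":50},{"ax":0,"ay":0,"az":-23.8,"x":-443.2,"y":-151.4,"z":91.3,"claw":50},{"ax":0,"ay":0,"az":-23.8,"x":-443.2,"y":-151.4,"z":91.3,"claw":50},{"ax":0,"ay":0,"az":-23.8,"x":-443.2,"y":-151.4,"z":91.3,"claw":50},{"ax":0,"ay":0,"az":-23.8,"x":-443.2,"y":-151.4,"z":91.3,"claw":50},{"ax":0,"ay":0,"az":-23.8,"x":-443.2,"y":-151.4,"z":91.3,"claw":50},{"ax":0,"ay":0,"az":-23.8,"x":-443.2,"y":-151.4,"z":91.3,"claw":50},{"ax":0,"ay":0,"az":-23.8,"x":-443.2,"y":-151.4,"z":91.3,"claw":50},{"ax":0,"ay":0,"az":-23.8,"x":-443.2,"y":-151.4,"z":91.3,"claw":50},{"ax":0,"ay":0,"az":-23.8,"x":-443.2,"y":-151.4,"z":91.3,"claw":50},{"ax":0,"ay":0,"az":-23.8,"x":-443.2,"y":-151.4,"z":91.3,"claw":50},{"ax":0,"ay":0,"az":-23.8,"x":-443.2,"y":-151.4,"z":91.3,"claw":50},{"ax":0,"ay":0,"az":-23.8,"x":-443.2,"y":-151.4,"z":91.3,"claw":50},{"ax":0,"ay":0,"az":-23.8,"x":-443.2,"y":-151.4,"z":91.3,"claw":50}]'
python3 - <<'E'
from h import *
st(); to((579,250,33),Rdown(91.8))
c=optics.capture("scene"); cv2.imwrite("pics/g2.png",cv2.resize(cv2.cvtColor(np.asarray(c["pixels"])[180:400,340:560],cv2.COLOR_RGB2BGR),(600,600)))
E
```

```text
clock: 3.15
eef_pos: [578.3, 251.3, 150.8]
orientation: [[-0.999, -0.033, 0.001], [-0.033, 0.999, 0.001], [-0.001, 0.001, -1.0]]
contact_force: [0.7, -0.1, 0.1]
opening: 44.0
gripper_force: 0.0
{'clock': 3.15, 'eef_pos': [578.28, 251.31, 150.83], 'joint_positions': [20.39, 9.89, 74.59, 0.02, 95.45, -71.52], 'contact_force': [0.68, -0.09, 0.08], 'opening': 43.95, 'gripper_force': 0.0} yaw 91.92
shift [ -0.6  -1.4 117.8] rot [0.04 0.05 0.12]
```

View pics/g2.png

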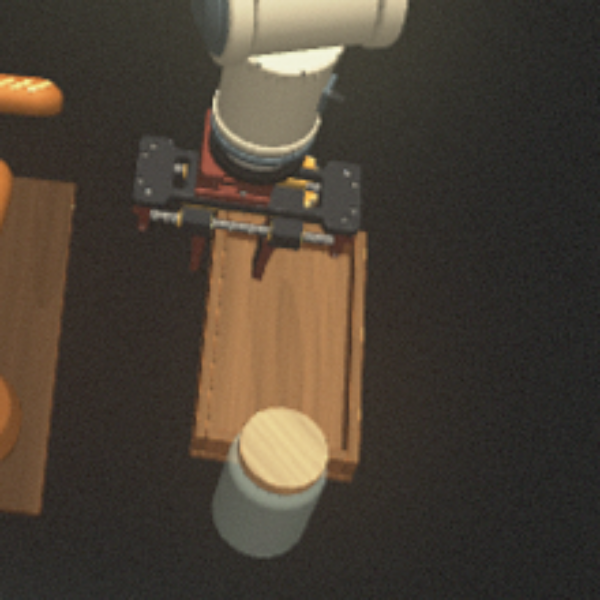

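The fingers straddle the tray's left long wall, at crop (195,250) and (262,265). I'll go down and grip.

```bash
python3 -m inch '[{"ax":0,"ay":0,"az":0,"x":0,"y":-1,"z":40,"claw":50},{"ax":0,"ay":0,"az":0,"x":0,"y":-1,"z":80,"claw":50},{"ax":0,"ay":0,"az":0,"x":0,"y":-1,"z":100,"claw":50},{"ax":0,"ay":0,"az":0,"x":0,"y":-1,"z":110,"claw":50},{"ax":0,"ay":0,"az":0,"x":0,"y":-1,"z":117,"claw":50},{"ax":0,"ay":0,"az":0,"x":0,"y":-1,"z":117,"claw":50},{"ax":0,"ay":0,"az":0,"x":0,"y":-1,"z":117,"claw":0},{"ax":0,"ay":0,"az":0,"x":0,"y":-1,"z":117,"claw":0},{"ax":0,"ay":0,"az":0,"x":0,"y":-1,"z":117,"claw":0},{"ax":0,"ay":0,"az":0,"x":0,"y":-1,"z":117,"claw":0},{"ax":0,"ay":0,"az":0,"x":0,"y":-1,"z":117,"claw":0},{"ax":0,"ay":0,"az":0,"x":0,"y":-1,"z":117,"claw":0},{"ax":0,"ay":0,"az":0,"x":0,"y":-1,"z":117,"claw":0},{"ax":0,"ay":0,"az":0,"x":0,"y":-1,"z":117,"claw":0}]' 50; python3 -c "
from h import *
st()"
```

```text
clock: 4.6
eef_pos: [579.3, 249.7, 33.7]
orientation: [[-0.999, -0.032, 0.001], [-0.032, 0.999, 0.001], [-0.001, 0.001, -1.0]]
contact_force: [0.2, 4.6, 3.3]
opening: 9.5
gripper_force: 50.0
{'clock': 4.6, 'eef_pos': [579.27, 249.69, 33.73], 'joint_positions': [20.2, 13.08, 83.02, 0.05, 83.81, -71.62], 'contact_force': [0.18, 4.6, 3.31], 'opening': 9.54, 'gripper_force': 50.0} yaw 91.82
```

```bash
python3 -m inch '[{"ax":0,"ay":0,"az":0,"x":0,"y":0,"z":-10,"claw":0},{"ax":0,"ay":0,"az":0,"x":0,"y":0,"z":-30,"claw":0},{"ax":0,"ay":0,"az":0,"x":0,"y":0,"z":-60,"claw":0},{"ax":0,"ay":0,"az":0,"x":0,"y":0,"z":-100,"claw":0},{"ax":0,"ay":0,"az":0,"x":0,"y":0,"z":-140,"claw":0},{"ax":0,"ay":0,"az":0,"x":0,"y":0,"z":-180,"claw":0},{"ax":0,"ay":0,"az":0,"x":0,"y":0,"z":-205,"claw":0},{"ax":0,"ay":0,"az":0,"x":0,"y":0,"z":-220,"claw":0},{"ax":0,"ay":0,"az":0,"x":0,"y":0,"z":-220,"claw":0}]'
python3 - <<'E'
from h import *
st()
c=optics.capture("top"); cv2.imwrite("pics/g3.png",cv2.resize(cv2.cvtColor(np.asarray(c["pixels"])[100:340,60:380],cv2.COLOR_RGB2BGR),(800,600)))
a=np.radians(7.7);X=np.array([np.cos(a),np.sin(a),0])
T=np.array([640,-312,0])-65*X; print(T)
for z in (253,):to(T+[0,0,z],Rdown(7.7))
E
```

```text
clock: 5.5
eef_pos: [579.4, 248.4, 255.5]
orientation: [[-1.0, -0.031, 0.003], [-0.031, 1.0, -0.0], [-0.003, -0.0, -1.0]]
contact_force: [0.1, -0.1, -3.1]
opening: 10.1
gripper_force: 50.0
{'clock': 5.5, 'eef_pos': [579.44, 248.41, 255.51], 'joint_positions': [20.15, 10.08, 63.79, -0.07, 105.98, -71.64], 'contact_force': [0.09, -0.05, -3.12], 'opening': 10.14, 'gripper_force': 50.0} yaw 91.77
[ 575.58609202 -320.70910205    0.        ]
shift [  21.1 -568.7    0.8] rot [-3.000e-02  5.000e-02  8.407e+01]
```

View pics/g3.png

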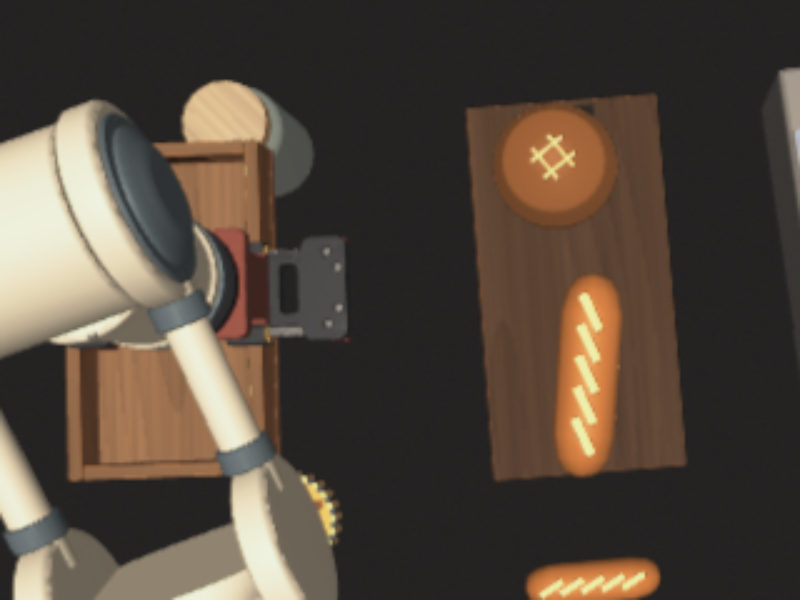

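The tray hangs level from its right long wall, whose rim runs from crop (262,142) to (272,478). I'll compute where the grip sits along the wall.

Run:
```python
from h import *
c=optics.capture("top")
for p in ((267,142),(277,478)): print(atz(c,(60+p[0]/2.5,100+p[1]/2.5),262))
```

```text
[696.38222662 239.09410745 262.        ]
[455.78938433 230.17325944 262.        ]
```

```bash
python3 -m inch '[{"ax":0,"ay":0,"az":2,"x":1,"y":-15,"z":0,"claw":0},{"ax":0,"ay":0,"az":6,"x":2,"y":-45,"z":0,"claw":0},{"ax":0,"ay":0,"az":12,"x":3,"y":-85,"z":0,"claw":0},{"ax":0,"ay":0,"az":18,"x":5,"y":-125,"z":0,"claw":0},{"ax":0,"ay":0,"az":24,"x":6,"y":-165,"z":0,"claw":0},{"ax":0,"ay":0,"az":30,"x":8,"y":-205,"z":0,"claw":0},{"ax":0,"ay":0,"az":36,"x":9,"y":-245,"z":0,"claw":0},{"ax":0,"ay":0,"az":42,"x":10,"y":-285,"z":0,"claw":0},{"ax":0,"ay":0,"az":48,"x":12,"y":-325,"z":0,"claw":0},{"ax":0,"ay":0,"az":54,"x":13,"y":-365,"z":0,"claw":0},{"ax":0,"ay":0,"az":60,"x":15,"y":-405,"z":0,"claw":0},{"ax":0,"ay":0,"az":66,"x":16,"y":-445,"z":0,"claw":0},{"ax":0,"ay":0,"az":72,"x":18,"y":-485,"z":0,"claw":0},{"ax":0,"ay":0,"az":78,"x":19,"y":-525,"z":0,"claw":0},{"ax":0,"ay":0,"az":82,"x":20,"y":-555,"z":0,"claw":0},{"ax":0,"ay":0,"az":84,"x":20.8,"y":-571.5,"z":0,"claw":0},{"ax":0,"ay":0,"az":84,"x":20.8,"y":-571.5,"z":0,"claw":0},{"ax":0,"ay":0,"az":84,"x":20.8,"y":-571.5,"z":0,"claw":0}]'
python3 - <<'E'
from h import *
st(); to((576,-323.7,195),Rdown(7.7))
c=optics.capture("scene"); cv2.imwrite("pics/g4.png",cv2.resize(cv2.cvtColor(np.asarray(c["pixels"])[140:380,60:380],cv2.COLOR_RGB2BGR),(800,600)))
E
```

```text
clock: 7.4
eef_pos: [575.8, -322.4, 252.1]
orientation: [[-0.136, 0.991, -0.002], [0.991, 0.136, 0.002], [0.002, -0.001, -1.0]]
contact_force: [-0.5, 0.6, -3.9]
opening: 9.5
gripper_force: 50.0
{'clock': 7.4, 'eef_pos': [575.79, -322.43, 252.09], 'joint_positions': [-32.22, 15.04, 58.46, 0.03, 106.62, -40.04], 'contact_force': [-0.55, 0.63, -3.87], 'opening': 9.52, 'gripper_force': 50.0} yaw 7.83
shift [-1.4  0.1 57.1] rot [-0.07 -0.1   0.13]
```

View pics/g4.png

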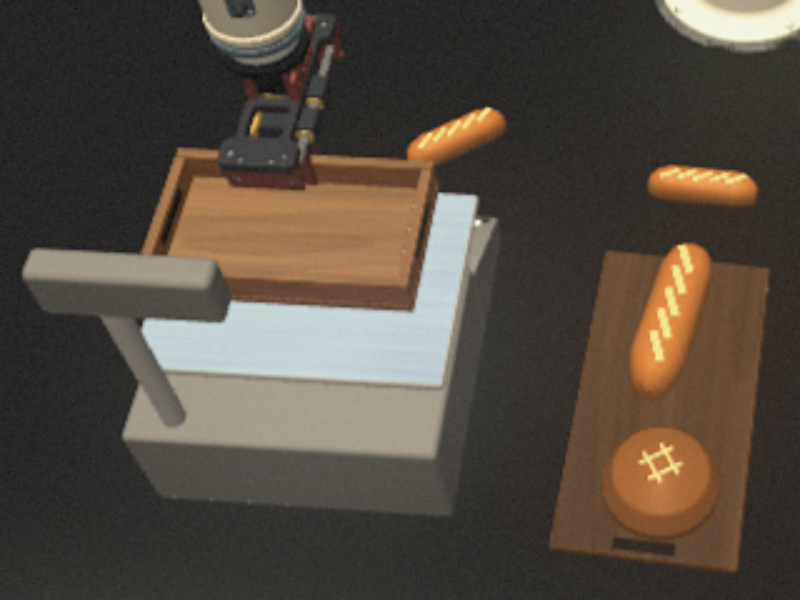

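The tray hangs level over the platter, with its rim corners at crop (180,152), (437,165) and (412,305). I'll lower it, the last millimetres slowly.

```bash
python3 -m inch '[{"ax":0,"ay":0,"az":0,"x":-0.7,"y":0,"z":10,"claw":0},{"ax":0,"ay":0,"az":0,"x":-1.3,"y":0,"z":25,"claw":0},{"ax":0,"ay":0,"az":0,"x":-1.3,"y":0,"z":38,"claw":0},{"ax":0,"ay":0,"az":0,"x":-1.3,"y":0,"z":46,"claw":0},{"ax":0,"ay":0,"az":0,"x":-1.3,"y":0,"z":51,"claw":0},{"ax":0,"ay":0,"az":0,"x":-1.3,"y":0,"z":54,"claw":0},{"ax":0,"ay":0,"az":0,"x":-1.3,"y":0,"z":55,"claw":0},{"ax":0,"ay":0,"az":0,"x":-1.3,"y":0,"z":55,"claw":0},{"ax":0,"ay":0,"az":0,"x":-1.3,"y":0,"z":55,"claw":0}]'
python3 - <<'E'
from h import *
st()
E
```

```text
clock: 8.35
eef_pos: [576.6, -324.3, 198.7]
orientation: [[-0.136, 0.991, 0.001], [0.991, 0.136, -0.001], [-0.001, 0.001, -1.0]]
contact_force: [-0.1, -0.7, -2.9]
opening: 10.0
gripper_force: 50.0
{'clock': 8.35, 'eef_pos': [576.59, -324.28, 198.74], 'joint_positions': [-32.3, 14.54, 64.45, -0.0, 100.94, -40.11], 'contact_force': [-0.09, -0.65, -2.95], 'opening': 10.04, 'gripper_force': 50.0} yaw 7.81
```

```bash
python3 -m inch '[{"ax":0,"ay":0,"az":0,"x":0,"y":0,"z":1,"claw":0},{"ax":0,"ay":0,"az":0,"x":0,"y":0,"z":2,"claw":0},{"ax":0,"ay":0,"az":0,"x":0,"y":0,"z":3,"claw":0},{"ax":0,"ay":0,"az":0,"x":0,"y":0,"z":4,"claw":0},{"ax":0,"ay":0,"az":0,"x":0,"y":0,"z":4,"claw":0},{"ax":0,"ay":0,"az":0,"x":0,"y":0,"z":4,"claw":0}]'
python3 - <<'E'
from h import *
st()
E
```

```text
clock: 8.95
eef_pos: [576.4, -324.1, 194.1]
orientation: [[-0.136, 0.991, 0.0], [0.991, 0.136, -0.0], [-0.0, 0.0, -1.0]]
contact_force: [-0.5, -1.3, -3.3]
opening: 9.5
gripper_force: 50.0
{'clock': 8.95, 'eef_pos': [576.44, -324.11, 194.12], 'joint_positions': [-32.29, 14.55, 64.91, 0.0, 100.53, -40.11], 'contact_force': [-0.51, -1.26, -3.27], 'opening': 9.45, 'gripper_force': 50.0} yaw 7.81
```

Not in contact yet. One millimetre at a time.

```bash
python3 -m inch '[{"ax":0,"ay":0,"az":0,"x":0,"y":0,"z":0.7,"claw":0},{"ax":0,"ay":0,"az":0,"x":0,"y":0,"z":1.2,"claw":0},{"ax":0,"ay":0,"az":0,"x":0,"y":0,"z":1.2,"claw":0}]'; python3 -m inch '[{"ax":0,"ay":0,"az":0,"x":0,"y":0,"z":0.7,"claw":0},{"ax":0,"ay":0,"az":0,"x":0,"y":0,"z":1.2,"claw":0},{"ax":0,"ay":0,"az":0,"x":0,"y":0,"z":1.2,"claw":0}]'
```

```text
clock: 9.25
eef_pos: [576.4, -324.2, 193.8]
orientation: [[-0.136, 0.991, 0.001], [0.991, 0.136, -0.001], [-0.001, 0.001, -1.0]]
contact_force: [-2.4, 1.0, 1.5]
opening: 9.7
gripper_force: 50.0
clock: 9.55
eef_pos: [576.4, -324.2, 193.7]
orientation: [[-0.136, 0.991, 0.002], [0.991, 0.136, -0.001], [-0.001, 0.002, -1.0]]
contact_force: [-4.0, 0.8, 5.8]
opening: 9.7
gripper_force: 50.0
```

```bash
python3 -m inch '[{"ax":0,"ay":0,"az":0,"x":0,"y":0,"z":-0.5,"claw":45},{"ax":0,"ay":0,"az":0,"x":0,"y":0,"z":-0.5,"claw":45},{"ax":0,"ay":0,"az":0,"x":0,"y":0,"z":-0.5,"claw":45},{"ax":0,"ay":0,"az":0,"x":0,"y":0,"z":-0.5,"claw":45},{"ax":0,"ay":0,"az":0,"x":0,"y":0,"z":-15,"claw":45},{"ax":0,"ay":0,"az":0,"x":0,"y":0,"z":-45,"claw":45},{"ax":0,"ay":0,"az":0,"x":0,"y":0,"z":-80,"claw":45},{"ax":0,"ay":0,"az":0,"x":0,"y":-40,"z":-90,"claw":0},{"ax":0,"ay":0,"az":0,"x":0,"y":-90,"z":-90,"claw":0},{"ax":0,"ay":0,"az":0,"x":0,"y":-140,"z":-90,"claw":0},{"ax":0,"ay":0,"az":0,"x":0,"y":-180,"z":-90,"claw":0},{"ax":0,"ay":0,"az":0,"x":0,"y":-200,"z":-90,"claw":0},{"ax":0,"ay":0,"az":0,"x":0,"y":-200,"z":-90,"claw":0}]'
cat > m.py <<'E'
from fit import *
import sys
st()
for n in ("top","scene"):
    c=optics.capture(n)
    for s in optics.silhouettes(c,"tray")[:1]:
        q,a=quad(s["region"]); w=np.array([atz(c,p,200)[:2] for p in q]); print(n,s["score"],q.tolist(),w.round(0).tolist(),w.mean(0),cv2.minAreaRect(np.array([atz(c,(x,y),200)[:2] for y,x in np.argwhere(s["region"])],np.float32)))
    for k in ("tare_top","zero_top","print_top"): print([(round(r["score"],2),np.array(r["point"]).round(1),atz(c,r["point"],80)) for r in optics.tip_of(c,k)[:1]])
    # scale-model projections
    a=np.radians(7.7);X=np.array([np.cos(a),np.sin(a),0]);Y=np.array([-np.sin(a),np.cos(a),0])
    O=np.array([640,-312,0])
    for nm,y in (("tare",70),("zero",0),("print",-75)):
        p=O+X*(-110-18)+Y*y; p[2]=79; print(nm,p,proj(c,p))
    save(c,sys.argv[1]+n+".png")
E
python3 m.py p1
```

```text
clock: 10.85
eef_pos: [376.4, -351.9, 284.0]
orientation: [[-0.133, 0.991, 0.002], [0.991, 0.133, -0.003], [-0.003, 0.002, -1.0]]
contact_force: [-0.1, 1.0, -0.2]
opening: 0.2
gripper_force: 0.0
{'clock': 10.85, 'eef_pos': [376.35, -351.93, 283.96], 'joint_positions': [-46.85, -7.23, 78.48, -0.03, 108.57, -54.49], 'contact_force': [-0.12, 0.98, -0.22], 'opening': 0.22, 'gripper_force': 0.0} yaw 7.64
top 0.83 [[518.0, 149.0], [526.0, 218.0], [403.0, 236.0], [397.0, 164.0]] [[724.0, -424.0], [589.0, -436.0], [555.0, -197.0], [695.0, -187.0]] [ 640.6 -311.2] ((641.7355346679688, -309.59906005859375), (142.20623779296875, 248.89939880371094), 7.725295066833496)
[(0.55, array([418.9, 260.2]), array([ 507.8, -256.1,   80. ]))]
[(0.44, array([451.7, 256.2]), array([ 516.2, -328.1,   80. ]))]
[(0.66, array([486.6, 252.2]), array([ 524.5, -404.8,   80. ]))]
tare [ 503.8 -259.8   79. ] [420.5 262.1]
zero [ 513.2 -329.2   79. ] [452.1 257.6]
print [ 523.2 -403.5   79. ] [485.8 252.8]
scene 0.71 [[136.0, 216.0], [235.0, 220.0], [227.0, 277.0], [126.0, 272.0]] [[592.0, -440.0], [555.0, -204.0], [712.0, -174.0], [746.0, -399.0]] [ 651. -304.] ((649.8721923828125, -306.0865478515625), (168.98995971679688, 252.41151428222656), 7.751100063323975)
[]
[]
[]
tare [ 503.8 -259.8   79. ] [226.3 229.8]
zero [ 513.2 -329.2   79. ] [199.9 228.3]
print [ 523.2 -403.5   79. ] [171.8 226.6]
```

The tray rests centred (about 641, −312) and square (7.7°) on the platter. The key model agrees with the detections to within 4 mm. Next is the tare approach.

```bash
cat >> h.py <<'E'
KEY={"tare":np.array([505.5,-258.5,79.]),"print":np.array([523.8,-404,79.])}
RK=Rkey(7.7)@np.diag([-1,-1,1.])
def key(k,off): to(KEY[k]-RK[:,2]*(19+off),RK)
E
python3 -c "
from h import *
key('tare',60)"
```

```text
shift [ 74.5 103.6 131.3] rot [-20.47  20.36  88.45]
```

```bash
python3 -m inch '[{"ax":-20.5,"ay":20.4,"az":88.4,"x":74.5,"y":103.6,"z":0,"claw":0},{"ax":-20.5,"ay":20.4,"az":88.4,"x":74.5,"y":103.6,"z":0,"claw":0},{"ax":-20.5,"ay":20.4,"az":88.4,"x":74.5,"y":103.6,"z":0,"claw":0},{"ax":-20.5,"ay":20.4,"az":88.4,"x":74.5,"y":103.6,"z":0,"claw":0},{"ax":-20.5,"ay":20.4,"az":88.4,"x":74.5,"y":103.6,"z":0,"claw":0},{"ax":-20.5,"ay":20.4,"az":88.4,"x":74.5,"y":103.6,"z":0,"claw":0},{"ax":-20.5,"ay":20.4,"az":88.4,"x":74.5,"y":103.6,"z":0,"claw":0},{"ax":-20.5,"ay":20.4,"az":88.4,"x":74.5,"y":103.6,"z":0,"claw":0},{"ax":-20.5,"ay":20.4,"az":88.4,"x":74.5,"y":103.6,"z":30,"claw":0},{"ax":-20.5,"ay":20.4,"az":88.4,"x":74.5,"y":103.6,"z":60,"claw":0},{"ax":-20.5,"ay":20.4,"az":88.4,"x":74.5,"y":103.6,"z":100,"claw":0},{"ax":-20.5,"ay":20.4,"az":88.4,"x":74.5,"y":103.6,"z":131,"claw":0},{"ax":-20.5,"ay":20.4,"az":88.4,"x":74.5,"y":103.6,"z":131,"claw":0},{"ax":-20.5,"ay":20.4,"az":88.4,"x":74.5,"y":103.6,"z":131,"claw":0},{"ax":-20.5,"ay":20.4,"az":88.4,"x":74.5,"y":103.6,"z":131,"claw":0}]'; python3 -c "
from h import *
st();key('tare',60);key('tare',0)
c=optics.capture('top');cv2.imwrite('pics/k1.png',cv2.resize(cv2.cvtColor(np.asarray(c['pixels'])[120:300,340:580],cv2.COLOR_RGB2BGR),(800,600)))
"
```

```text
clock: 12.85
eef_pos: [471.8, -264.1, 153.6]
orientation: [[0.889, 0.134, 0.438], [0.122, -0.991, 0.056], [0.442, 0.004, -0.897]]
contact_force: [-0.1, 0.3, 1.0]
opening: 0.6
gripper_force: 0.0
{'clock': 12.85, 'eef_pos': [471.81, -264.13, 153.64], 'joint_positions': [-45.36, -20.97, 106.68, 21.01, 78.46, 35.5], 'contact_force': [-0.06, 0.3, 1.04], 'opening': 0.56, 'gripper_force': 0.0} yaw -82.27
shift [-2.  -1.1  3. ] rot [ 0.17 -0.22  0.12]
shift [-2.3 -1.3 63. ] rot [ 0.17 -0.22  0.12]
```

View pics/k1.png

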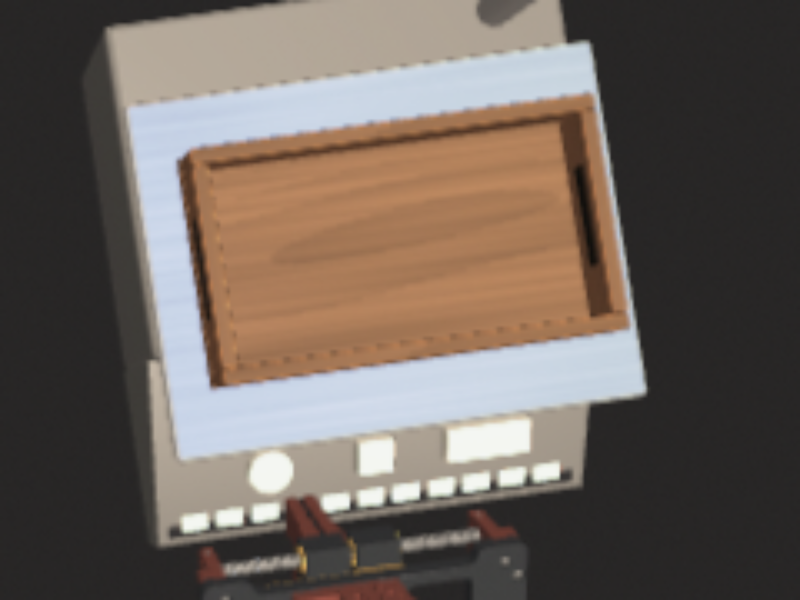

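The key tops are at crop (270,470), (375,455) and (488,438), and the fingertip at (303,505) is lined up to slide onto tare. The tray lies empty and centred. I'll press.

```bash
python3 -m inch '[{"ax":0,"ay":0,"az":0,"x":-2,"y":-1.2,"z":25,"claw":0},{"ax":0,"ay":0,"az":0,"x":-2.2,"y":-1.2,"z":45,"claw":0},{"ax":0,"ay":0,"az":0,"x":-2.2,"y":-1.2,"z":54,"claw":0},{"ax":0,"ay":0,"az":0,"x":-2.2,"y":-1.2,"z":58,"claw":0},{"ax":0,"ay":0,"az":0,"x":-2.2,"y":-1.2,"z":61,"claw":0},{"ax":0,"ay":0,"az":0,"x":-2.2,"y":-1.2,"z":61,"claw":0}]'; python3 -c "
from h import *
st();key('tare',0)"
```

```text
clock: 13.5
eef_pos: [495.7, -259.3, 96.1]
orientation: [[0.89, 0.134, 0.437], [0.121, -0.991, 0.057], [0.441, 0.002, -0.898]]
contact_force: [-1.1, 0.1, 1.1]
opening: 0.7
gripper_force: 0.7
{'clock': 13.5, 'eef_pos': [495.67, -259.33, 96.1], 'joint_positions': [-42.74, -16.67, 109.18, 20.95, 71.29, 35.59], 'contact_force': [-1.11, 0.11, 1.11], 'opening': 0.71, 'gripper_force': 0.67} yaw -82.3
shift [1.4 0.5 0.7] rot [ 0.09 -0.14  0.05]
```

```bash
python3 -m inch '[{"ax":0,"ay":0,"az":0,"x":0,"y":0,"z":2,"claw":0},{"ax":0,"ay":0,"az":0,"x":0,"y":0,"z":4,"claw":0},{"ax":0,"ay":0,"az":0,"x":0,"y":0,"z":5,"claw":0},{"ax":0,"ay":0,"az":0,"x":0,"y":0,"z":5,"claw":0}]'; python3 -m inch '[{"ax":0,"ay":0,"az":0,"x":0,"y":0,"z":1,"claw":0},{"ax":0,"ay":0,"az":0,"x":0,"y":0,"z":2,"claw":0},{"ax":0,"ay":0,"az":0,"x":0,"y":0,"z":2,"claw":0}]'
```

```text
clock: 13.9
eef_pos: [497.9, -259.1, 91.4]
orientation: [[0.889, 0.134, 0.437], [0.121, -0.991, 0.057], [0.441, 0.002, -0.898]]
contact_force: [-0.6, -0.1, 4.8]
opening: 0.8
gripper_force: 2.2
clock: 14.2
eef_pos: [498.5, -259.0, 90.6]
orientation: [[0.89, 0.134, 0.437], [0.122, -0.991, 0.057], [0.44, 0.002, -0.898]]
contact_force: [-7.0, 2.0, 11.7]
opening: 0.7
gripper_force: 6.9
```

Tare reached its stop at about 13 N. I'll back off and move over the loaf.

```bash
python3 -m inch '[{"ax":0,"ay":0,"az":0,"x":0,"y":0,"z":-8,"claw":0},{"ax":0,"ay":0,"az":0,"x":0,"y":0,"z":-30,"claw":0},{"ax":0,"ay":0,"az":0,"x":0,"y":0,"z":-70,"claw":0},{"ax":0,"ay":0,"az":0,"x":0,"y":0,"z":-110,"claw":0},{"ax":0,"ay":0,"az":0,"x":0,"y":0,"z":-120,"claw":0},{"ax":0,"ay":0,"az":0,"x":0,"y":0,"z":-120,"claw":0}]'; python3 -c "
from h import *
st();to((534.7,16.5,150),Rdown(-94.2))"
```

```text
clock: 14.8
eef_pos: [446.0, -266.3, 197.7]
orientation: [[0.89, 0.133, 0.437], [0.121, -0.991, 0.056], [0.441, 0.003, -0.898]]
contact_force: [0.7, 0.3, 0.5]
opening: 0.5
gripper_force: 0.0
{'clock': 14.8, 'eef_pos': [445.97, -266.25, 197.68], 'joint_positions': [-48.07, -24.34, 104.72, 21.36, 84.44, 35.02], 'contact_force': [0.71, 0.33, 0.46], 'opening': 0.46, 'gripper_force': 0.0} yaw -82.36
shift [  92.  -268.6   97.4] rot [ -2.53 -26.07  11.68]
```

```bash
python3 -m inch '[{"ax":-2.5,"ay":-26.1,"az":11.7,"x":92,"y":-268.6,"z":97.4,"claw":100},{"ax":-2.5,"ay":-26.1,"az":11.7,"x":92,"y":-268.6,"z":97.4,"claw":100},{"ax":-2.5,"ay":-26.1,"az":11.7,"x":92,"y":-268.6,"z":97.4,"claw":100},{"ax":-2.5,"ay":-26.1,"az":11.7,"x":92,"y":-268.6,"z":97.4,"claw":100},{"ax":-2.5,"ay":-26.1,"az":11.7,"x":92,"y":-268.6,"z":97.4,"claw":100},{"ax":-2.5,"ay":-26.1,"az":11.7,"x":92,"y":-268.6,"z":97.4,"claw":100},{"ax":-2.5,"ay":-26.1,"az":11.7,"x":92,"y":-268.6,"z":97.4,"claw":100},{"ax":-2.5,"ay":-26.1,"az":11.7,"x":92,"y":-268.6,"z":97.4,"claw":100},{"ax":-2.5,"ay":-26.1,"az":11.7,"x":92,"y":-268.6,"z":97.4,"claw":100},{"ax":-2.5,"ay":-26.1,"az":11.7,"x":92,"y":-268.6,"z":97.4,"claw":100}]'; python3 -c "
from h import *
st();to((534.7,16.5,36),Rdown(-94.2))
c=optics.capture('scene');cv2.imwrite('pics/l1.png',cv2.resize(cv2.cvtColor(np.asarray(c['pixels'])[180:360,220:460],cv2.COLOR_RGB2BGR),(800,600)))
"
```

```text
clock: 15.8
eef_pos: [534.1, 15.9, 148.9]
orientation: [[0.997, -0.074, -0.002], [-0.074, -0.997, 0.002], [-0.003, -0.002, -1.0]]
contact_force: [0.2, -0.1, -0.4]
opening: 77.2
gripper_force: 0.0
{'clock': 15.8, 'eef_pos': [534.06, 15.89, 148.86], 'joint_positions': [-2.02, -4.73, 89.85, 0.12, 95.03, 92.26], 'contact_force': [0.22, -0.09, -0.44], 'opening': 77.19, 'gripper_force': 0.0} yaw -94.27
shift [  0.9  -0.4 112.9] rot [-0.12  0.15 -0.07]
```

View pics/l1.png

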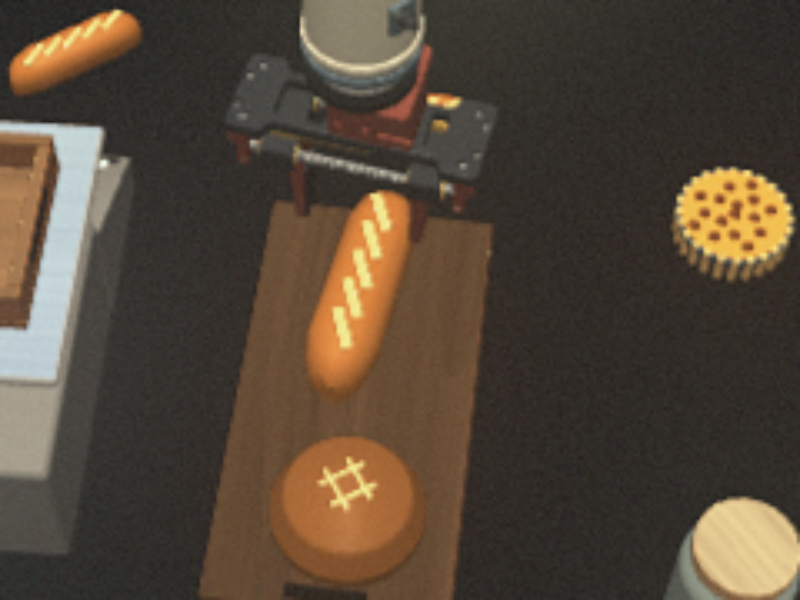

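The fingers, at crop (300,190) and (425,215), stand above the loaf and wide enough for it. I'll go down and grip.

```bash
python3 -m inch '[{"ax":0,"ay":0,"az":0,"x":0.8,"y":-0.4,"z":10,"claw":100},{"ax":0,"ay":0,"az":0,"x":0.8,"y":-0.4,"z":45,"claw":100},{"ax":0,"ay":0,"az":0,"x":0.8,"y":-0.4,"z":75,"claw":100},{"ax":0,"ay":0,"az":0,"x":0.8,"y":-0.4,"z":100,"claw":100},{"ax":0,"ay":0,"az":0,"x":0.8,"y":-0.4,"z":110,"claw":100},{"ax":0,"ay":0,"az":0,"x":0.8,"y":-0.4,"z":113.5,"claw":100},{"ax":0,"ay":0,"az":0,"x":0.8,"y":-0.4,"z":113.5,"claw":100},{"ax":0,"ay":0,"az":0,"x":0.8,"y":-0.4,"z":113.5,"claw":50},{"ax":0,"ay":0,"az":0,"x":0.8,"y":-0.4,"z":113.5,"claw":50},{"ax":0,"ay":0,"az":0,"x":0.8,"y":-0.4,"z":113.5,"claw":50},{"ax":0,"ay":0,"az":0,"x":0.8,"y":-0.4,"z":113.5,"claw":50},{"ax":0,"ay":0,"az":0,"x":0.8,"y":-0.4,"z":113.5,"claw":50},{"ax":0,"ay":0,"az":0,"x":0.8,"y":-0.4,"z":113.5,"claw":50}]' 22
```

```text
clock: 17.15
eef_pos: [535.2, 17.8, 36.2]
orientation: [[0.997, -0.073, -0.001], [-0.073, -0.997, 0.002], [-0.001, -0.002, -1.0]]
contact_force: [-0.5, -1.6, 2.5]
opening: 54.3
gripper_force: 22.0
```

```bash
python3 -m inch '[{"ax":0,"ay":0,"az":0,"x":0,"y":0,"z":-8,"claw":50},{"ax":0,"ay":0,"az":0,"x":0,"y":0,"z":-30,"claw":50},{"ax":0,"ay":0,"az":0,"x":0,"y":0,"z":-65,"claw":50},{"ax":0,"ay":0,"az":0,"x":0,"y":0,"z":-105,"claw":50},{"ax":0,"ay":0,"az":0,"x":0,"y":0,"z":-145,"claw":50},{"ax":0,"ay":0,"az":0,"x":0,"y":0,"z":-185,"claw":50},{"ax":0,"ay":0,"az":0,"x":0,"y":0,"z":-212,"claw":50},{"ax":0,"ay":0,"az":0,"x":0,"y":0,"z":-225,"claw":50},{"ax":0,"ay":0,"az":0,"x":0,"y":0,"z":-225,"claw":50}]'; python3 -c "
from h import *
st();to((640.5,-312.5,262),Rdown(7.7))
c=optics.capture('scene')
for s in optics.silhouettes(c,'loaf')[:3]: print(s['score'],s['extent'])
"
```

```text
clock: 18.05
eef_pos: [535.9, 17.6, 262.5]
orientation: [[0.997, -0.072, 0.001], [-0.072, -0.997, 0.003], [0.001, -0.003, -1.0]]
contact_force: [0.8, -0.5, -1.5]
opening: 54.4
gripper_force: 22.0
{'clock': 18.05, 'eef_pos': [535.9, 17.57, 262.45], 'joint_positions': [-1.86, -4.37, 78.01, 0.17, 106.31, 92.34], 'contact_force': [0.77, -0.54, -1.52], 'opening': 54.38, 'gripper_force': 22.0} yaw -94.15
shift [128.2 321.6  -0.4] rot [-8.0000e-02 -1.8000e-01 -1.0185e+02]
0.86 [307.4, 190.2, 32.8, 61.3]
0.67 [221.6, 182.0, 39.7, 28.1]
0.48 [344.4, 206.9, 17.1, 16.3]
```

```bash
python3 -m inch '[{"ax":0,"ay":0,"az":-3,"x":4,"y":10,"z":0,"claw":50},{"ax":0,"ay":0,"az":-9,"x":11,"y":28,"z":0,"claw":50},{"ax":0,"ay":0,"az":-16,"x":20,"y":50,"z":0,"claw":50},{"ax":0,"ay":0,"az":-23,"x":29,"y":72,"z":0,"claw":50},{"ax":0,"ay":0,"az":-30,"x":38,"y":95,"z":0,"claw":50},{"ax":0,"ay":0,"az":-37,"x":47,"y":117,"z":0,"claw":50},{"ax":0,"ay":0,"az":-44,"x":55,"y":139,"z":0,"claw":50},{"ax":0,"ay":0,"az":-51,"x":64,"y":161,"z":0,"claw":50},{"ax":0,"ay":0,"az":-58,"x":73,"y":183,"z":0,"claw":50},{"ax":0,"ay":0,"az":-65,"x":82,"y":205,"z":0,"claw":50},{"ax":0,"ay":0,"az":-72,"x":91,"y":227,"z":0,"claw":50},{"ax":0,"ay":0,"az":-79,"x":99,"y":249,"z":0,"claw":50},{"ax":0,"ay":0,"az":-86,"x":108,"y":271,"z":0,"claw":50},{"ax":0,"ay":0,"az":-93,"x":117,"y":294,"z":0,"claw":50},{"ax":0,"ay":0,"az":-98,"x":123,"y":310,"z":0,"claw":50},{"ax":0,"ay":0,"az":-101,"x":127,"y":319,"z":0,"claw":50},{"ax":0,"ay":0,"az":-101.8,"x":128.2,"y":321.6,"z":0,"claw":50},{"ax":0,"ay":0,"az":-101.8,"x":128.2,"y":321.6,"z":0,"claw":50},{"ax":0,"ay":0,"az":-101.8,"x":128.2,"y":321.6,"z":0,"claw":50}]'; python3 -c "
from h import *
st();to((640.5,-312.5,192.2),Rdown(7.7))
c=optics.capture('scene');cv2.imwrite('pics/l2.png',cv2.resize(cv2.cvtColor(np.asarray(c['pixels'])[140:320,80:320],cv2.COLOR_RGB2BGR),(800,600)))
"
```

```text
clock: 20.05
eef_pos: [639.8, -311.9, 258.5]
orientation: [[-0.132, 0.991, -0.004], [0.991, 0.132, 0.004], [0.004, -0.003, -1.0]]
contact_force: [-0.9, -0.2, -1.2]
opening: 54.1
gripper_force: 22.0
{'clock': 20.05, 'eef_pos': [639.79, -311.95, 258.49], 'joint_positions': [-28.77, 24.3, 46.49, 0.1, 109.5, -36.35], 'contact_force': [-0.88, -0.22, -1.16], 'opening': 54.15, 'gripper_force': 22.0} yaw 7.61
shift [-0.9  0.8 66.3] rot [-0.17 -0.24 -0.09]
```

View pics/l2.png

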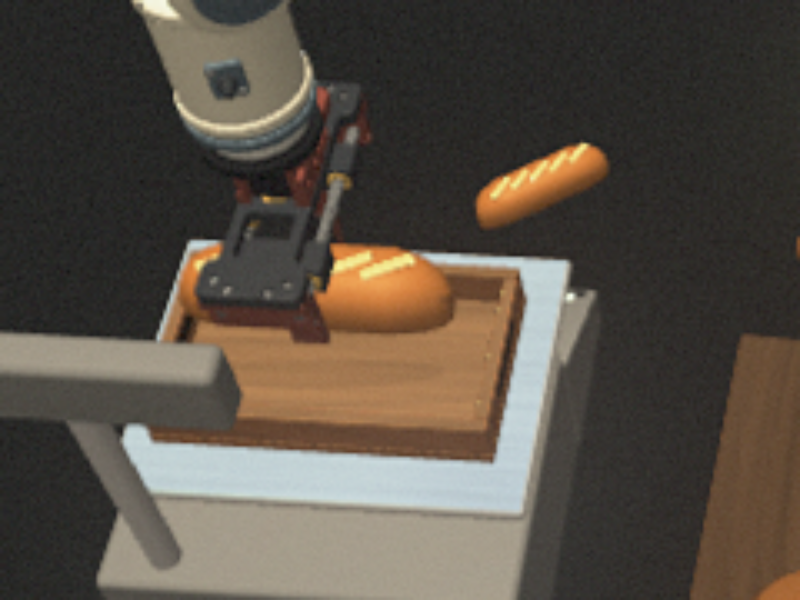

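The loaf is held level at crop (320,290), along the tray and above it. I'll lower it and end slowly.

```bash
python3 -m inch '[{"ax":0,"ay":0,"az":0,"x":-0.5,"y":0.5,"z":8,"claw":50},{"ax":0,"ay":0,"az":0,"x":-0.9,"y":0.8,"z":22,"claw":50},{"ax":0,"ay":0,"az":0,"x":-0.9,"y":0.8,"z":38,"claw":50},{"ax":0,"ay":0,"az":0,"x":-0.9,"y":0.8,"z":50,"claw":50},{"ax":0,"ay":0,"az":0,"x":-0.9,"y":0.8,"z":57,"claw":50},{"ax":0,"ay":0,"az":0,"x":-0.9,"y":0.8,"z":60,"claw":50},{"ax":0,"ay":0,"az":0,"x":-0.9,"y":0.8,"z":62,"claw":50},{"ax":0,"ay":0,"az":0,"x":-0.9,"y":0.8,"z":62,"claw":50},{"ax":0,"ay":0,"az":0,"x":-0.9,"y":0.8,"z":62,"claw":50}]'
```

```text
clock: 21.0
eef_pos: [640.9, -313.3, 198.4]
orientation: [[-0.133, 0.991, -0.001], [0.991, 0.133, 0.002], [0.002, -0.001, -1.0]]
contact_force: [-0.1, -0.0, -2.6]
opening: 54.4
gripper_force: 22.0
```

```bash
python3 -m inch '[{"ax":0,"ay":0,"az":0,"x":0,"y":0,"z":1,"claw":50},{"ax":0,"ay":0,"az":0,"x":0,"y":0,"z":2,"claw":50},{"ax":0,"ay":0,"az":0,"x":0,"y":0,"z":2,"claw":50},{"ax":0,"ay":0,"az":0,"x":0,"y":0,"z":2,"claw":50}]'
```

```text
clock: 21.4
eef_pos: [640.7, -313.2, 195.5]
orientation: [[-0.133, 0.991, -0.002], [0.991, 0.133, 0.003], [0.003, -0.002, -1.0]]
contact_force: [-0.3, -0.1, -1.9]
opening: 54.1
gripper_force: 22.0
```

```bash
for i in 1 2; do python3 -m inch '[{"ax":0,"ay":0,"az":0,"x":0,"y":0,"z":0.8,"claw":50},{"ax":0,"ay":0,"az":0,"x":0,"y":0,"z":1.5,"claw":50},{"ax":0,"ay":0,"az":0,"x":0,"y":0,"z":1.5,"claw":50},{"ax":0,"ay":0,"az":0,"x":0,"y":0,"z":1.5,"claw":50}]' | grep -E "eef|contact"; done
```

```text
eef_pos: [640.7, -313.2, 194.0]
contact_force: [-0.5, -0.3, -0.9]
eef_pos: [640.7, -313.2, 192.5]
contact_force: [0.1, -0.2, -2.1]
```

```bash
python3 -m inch '[{"ax":0,"ay":0,"az":0,"x":0,"y":0,"z":0.7,"claw":50},{"ax":0,"ay":0,"az":0,"x":0,"y":0,"z":0.7,"claw":50},{"ax":0,"ay":0,"az":0,"x":0,"y":0,"z":0.7,"claw":50}]' | grep -E "eef|contact"
```

```text
eef_pos: [640.7, -313.2, 192.2]
contact_force: [-0.4, 1.0, 0.8]
```

The loaf is resting on the tray floor, so I'll release it, opening only to about 70 mm inside the tray, and retreat.

```bash
python3 -m inch '[{"ax":0,"ay":0,"az":0,"x":0,"y":0,"z":0.3,"claw":80},{"ax":0,"ay":0,"az":0,"x":0,"y":0,"z":0,"claw":80},{"ax":0,"ay":0,"az":0,"x":0,"y":0,"z":0,"claw":80},{"ax":0,"ay":0,"az":0,"x":0,"y":0,"z":0,"claw":80},{"ax":0,"ay":0,"az":0,"x":0,"y":0,"z":-12,"claw":80},{"ax":0,"ay":0,"az":0,"x":0,"y":0,"z":-40,"claw":80},{"ax":0,"ay":0,"az":0,"x":0,"y":0,"z":-75,"claw":80},{"ax":0,"ay":0,"az":0,"x":0,"y":0,"z":-100,"claw":80},{"ax":0,"ay":0,"az":0,"x":0,"y":-45,"z":-100,"claw":0},{"ax":0,"ay":0,"az":0,"x":0,"y":-95,"z":-100,"claw":0},{"ax":0,"ay":0,"az":0,"x":0,"y":-145,"z":-100,"claw":0},{"ax":0,"ay":0,"az":0,"x":0,"y":-195,"z":-100,"claw":0},{"ax":0,"ay":0,"az":0,"x":0,"y":-240,"z":-100,"claw":0},{"ax":0,"ay":0,"az":0,"x":0,"y":-260,"z":-100,"claw":0},{"ax":0,"ay":0,"az":0,"x":0,"y":-260,"z":-100,"claw":0}]'
python3 - <<'E'
from fit import *
st(); key("print",60)
c=optics.capture("top")
for k,z in (("tray",200),("loaf",191)):
    for s in optics.silhouettes(c,k)[:3]: print(k,s["score"],cv2.minAreaRect(np.array([atz(c,(x,y),z)[:2] for y,x in np.argwhere(s["region"])],np.float32)))
for k in ("tare_top","zero_top","print_top"): print(k,[(round(r["score"],2),np.array(r["point"]).round(1),atz(c,r["point"],79)) for r in optics.tip_of(c,k)[:1]])
E
```

```text
clock: 24.0
eef_pos: [381.1, -348.6, 294.6]
orientation: [[-0.13, 0.992, -0.0], [0.992, 0.13, -0.0], [-0.0, -0.0, -1.0]]
contact_force: [0.9, -0.2, 0.3]
opening: 17.9
gripper_force: 0.0
{'clock': 24.0, 'eef_pos': [381.14, -348.61, 294.64], 'joint_positions': [-46.22, -6.61, 76.81, -0.01, 109.8, -53.68], 'contact_force': [0.92, -0.17, 0.28], 'opening': 17.85, 'gripper_force': 0.0} yaw 7.46
shift [-73.6  99.6 144.6] rot [-20.3  20.4  88.1]
tray 0.87 ((641.49072265625, -310.2344055175781), (141.43600463867188, 248.4771270751953), 7.740589618682861)
loaf 0.96 ((371.4382019042969, 8.004241943359375), (32.140541076660156, 100.98632049560547), 4.51703405380249)
loaf 0.69 ((643.316162109375, -314.1563415527344), (59.1546745300293, 188.2372589111328), 6.9500813484191895)
loaf 0.64 ((362.4959411621094, -235.6407470703125), (32.595645904541016, 102.647705078125), 44.024967193603516)
tare_top [(0.67, array([452.9, 260.9]), array([ 505.9, -330.8,   79. ]))]
zero_top [(0.66, array([454.2, 258.3]), array([ 511.6, -333.8,   79. ]))]
print_top [(0.5, array([488.7, 251.1]), array([ 526.9, -409.9,   79. ]))]
```

The loaf lies centred in the tray, and the tray hasn't moved. Next is the approach to print; it is farther right, clear of zero (75 mm).

```bash
python3 -m inch '[{"ax":-20.3,"ay":20.4,"az":88.1,"x":-73.6,"y":99.6,"z":0,"claw":0},{"ax":-20.3,"ay":20.4,"az":88.1,"x":-73.6,"y":99.6,"z":0,"claw":0},{"ax":-20.3,"ay":20.4,"az":88.1,"x":-73.6,"y":99.6,"z":0,"claw":0},{"ax":-20.3,"ay":20.4,"az":88.1,"x":-73.6,"y":99.6,"z":0,"claw":0},{"ax":-20.3,"ay":20.4,"az":88.1,"x":-73.6,"y":99.6,"z":0,"claw":0},{"ax":-20.3,"ay":20.4,"az":88.1,"x":-73.6,"y":99.6,"z":0,"claw":0},{"ax":-20.3,"ay":20.4,"az":88.1,"x":-73.6,"y":99.6,"z":0,"claw":0},{"ax":-20.3,"ay":20.4,"az":88.1,"x":-73.6,"y":99.6,"z":0,"claw":0},{"ax":-20.3,"ay":20.4,"az":88.1,"x":-73.6,"y":99.6,"z":0,"claw":0},{"ax":-20.3,"ay":20.4,"az":88.1,"x":-73.6,"y":99.6,"z":0,"claw":0},{"ax":-20.3,"ay":20.4,"az":88.1,"x":-73.6,"y":99.6,"z":35,"claw":0},{"ax":-20.3,"ay":20.4,"az":88.1,"x":-73.6,"y":99.6,"z":75,"claw":0},{"ax":-20.3,"ay":20.4,"az":88.1,"x":-73.6,"y":99.6,"z":115,"claw":0},{"ax":-20.3,"ay":20.4,"az":88.1,"x":-73.6,"y":99.6,"z":144,"claw":0},{"ax":-20.3,"ay":20.4,"az":88.1,"x":-73.6,"y":99.6,"z":144,"claw":0},{"ax":-20.3,"ay":20.4,"az":88.1,"x":-73.6,"y":99.6,"z":144,"claw":0}]'; python3 -c "
from h import *
st();key('print',3)
c=optics.capture('top');cv2.imwrite('pics/k2.png',cv2.resize(cv2.cvtColor(np.asarray(c['pixels'])[120:300,340:580],cv2.COLOR_RGB2BGR),(800,600)))
"
```

```text
clock: 25.9
eef_pos: [492.1, -407.0, 148.0]
orientation: [[0.892, 0.138, 0.431], [0.122, -0.99, 0.064], [0.436, -0.004, -0.9]]
contact_force: [-0.6, 0.0, 0.7]
opening: 0.3
gripper_force: 0.0
{'clock': 25.9, 'eef_pos': [492.09, -406.98, 147.99], 'joint_positions': [-54.31, -1.38, 90.08, 23.21, 79.67, 25.98], 'contact_force': [-0.58, 0.01, 0.66], 'opening': 0.31, 'gripper_force': 0.0} yaw -82.09
shift [-1.5  1.6 54. ] rot [-0.32  0.14  0.08]
```

View pics/k2.png

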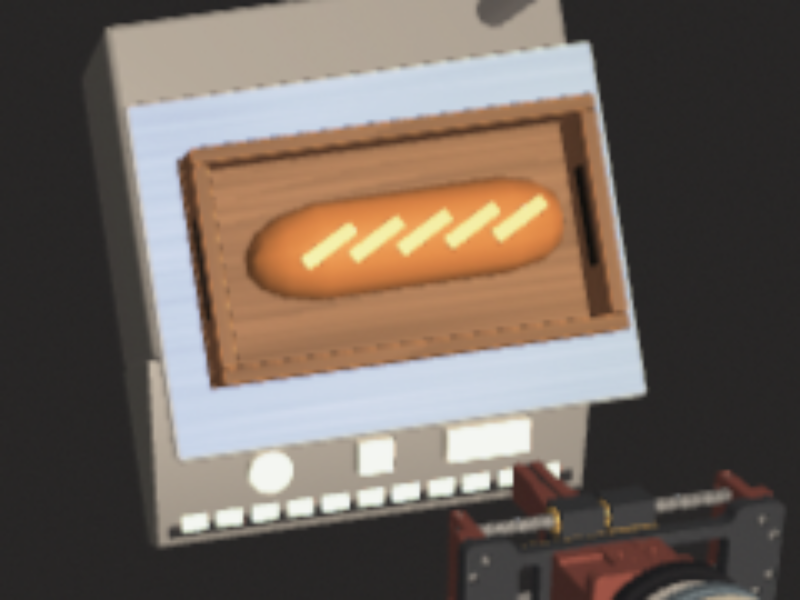

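The loaf lies right way up in the tray, at crop (405,235). The fingertip at (530,470) is lined up on the print key at (488,440).

```bash
python3 -m inch '[{"ax":0,"ay":0,"az":0,"x":-1.5,"y":1.6,"z":20,"claw":0},{"ax":0,"ay":0,"az":0,"x":-1.5,"y":1.6,"z":38,"claw":0},{"ax":0,"ay":0,"az":0,"x":-1.5,"y":1.6,"z":48,"claw":0},{"ax":0,"ay":0,"az":0,"x":-1.5,"y":1.6,"z":54,"claw":0},{"ax":0,"ay":0,"az":0,"x":-1.5,"y":1.6,"z":54,"claw":0}]'; python3 -c "
from h import *
key('print',0)"
```

```text
clock: 26.45
eef_pos: [514.1, -405.8, 99.1]
orientation: [[0.891, 0.137, 0.432], [0.122, -0.991, 0.063], [0.437, -0.003, -0.9]]
contact_force: [-0.2, 0.3, -0.8]
opening: 0.7
gripper_force: 0.0
shift [ 0.1 -0.4  3.4] rot [-0.23  0.12  0.11]
```

```bash
python3 -m inch '[{"ax":0,"ay":0,"az":0,"x":0,"y":0,"z":2.5,"claw":0},{"ax":0,"ay":0,"az":0,"x":0,"y":0,"z":5,"claw":0},{"ax":0,"ay":0,"az":0,"x":0,"y":0,"z":7,"claw":0},{"ax":0,"ay":0,"az":0,"x":0,"y":0,"z":8,"claw":0},{"ax":0,"ay":0,"az":0,"x":0,"y":0,"z":8,"claw":0}]'; python3 -m inch '[{"ax":0,"ay":0,"az":0,"x":0,"y":0,"z":1,"claw":0},{"ax":0,"ay":0,"az":0,"x":0,"y":0,"z":2,"claw":0},{"ax":0,"ay":0,"az":0,"x":0,"y":0,"z":2,"claw":0},{"ax":0,"ay":0,"az":0,"x":0,"y":0,"z":2,"claw":0}]'
```

```text
clock: 26.95
eef_pos: [517.5, -405.8, 92.5]
orientation: [[0.891, 0.136, 0.433], [0.122, -0.991, 0.061], [0.437, -0.002, -0.899]]
contact_force: [0.1, -0.9, 3.7]
opening: 0.3
gripper_force: 1.8
clock: 27.35
eef_pos: [518.4, -405.7, 90.7]
orientation: [[0.891, 0.137, 0.433], [0.122, -0.991, 0.061], [0.437, -0.002, -0.899]]
contact_force: [-0.2, -1.6, 6.4]
opening: 0.3
gripper_force: 2.6
```

```bash
python3 -m inch '[{"ax":0,"ay":0,"az":0,"x":0,"y":0,"z":1,"claw":0},{"ax":0,"ay":0,"az":0,"x":0,"y":0,"z":2,"claw":0},{"ax":0,"ay":0,"az":0,"x":0,"y":0,"z":2,"claw":0},{"ax":0,"ay":0,"az":0,"x":0,"y":0,"z":2,"claw":0}]'
```

```text
clock: 27.75
eef_pos: [518.6, -405.7, 90.5]
orientation: [[0.891, 0.137, 0.433], [0.123, -0.991, 0.061], [0.437, -0.001, -0.899]]
contact_force: [-7.7, 1.3, 15.2]
opening: 0.6
gripper_force: 8.2
```

The print key is against its stop at 17 N. I'll back off and check.

```bash
python3 -m inch '[{"ax":0,"ay":0,"az":0,"x":0,"y":0,"z":-8,"claw":0},{"ax":0,"ay":0,"az":0,"x":0,"y":0,"z":-30,"claw":0},{"ax":0,"ay":0,"az":0,"x":0,"y":0,"z":-70,"claw":0},{"ax":0,"ay":0,"az":0,"x":0,"y":0,"z":-110,"claw":0},{"ax":0,"ay":0,"az":0,"x":0,"y":0,"z":-120,"claw":0},{"ax":0,"ay":0,"az":0,"x":0,"y":0,"z":-120,"claw":0},{"ax":0,"ay":0,"az":0,"x":0,"y":0,"z":-120,"claw":0}]'
python3 - <<'E'
from fit import *
c=optics.capture("top")
for k,z in (("tray",200),("loaf",191)):
    for s in optics.silhouettes(c,k)[:3]: print(k,s["score"],cv2.minAreaRect(np.array([atz(c,(x,y),z)[:2] for y,x in np.argwhere(s["region"])],np.float32)))
for k,z in (("boule",12),("quiche",0),("jar",0)): print(k,[atz(c,r["point"],z) for r in optics.tip_of(c,k)[:1]])
st(); print(arm.job_done())
E
```

```text
clock: 28.45
eef_pos: [466.8, -411.9, 193.3]
orientation: [[0.892, 0.137, 0.43], [0.121, -0.991, 0.065], [0.435, -0.006, -0.901]]
contact_force: [-0.5, -0.6, -1.2]
opening: 0.5
gripper_force: 0.0
tray 0.8 ((641.3041381835938, -309.6875915527344), (143.56141662597656, 250.7403106689453), 7.839759349822998)
loaf 0.67 ((371.356689453125, 8.023265838623047), (100.10929870605469, 34.401519775390625), 89.64411926269531)
loaf 0.64 ((362.9621887207031, -236.14442443847656), (32.566009521484375, 101.32931518554688), 44.02496337890625)
loaf 0.62 ((643.2677612304688, -314.0286560058594), (57.26558303833008, 188.5023651123047), 6.949017524719238)
boule [array([725.5,  46.7,  12. ])]
quiche [array([399.8, 295.9,   0. ])]
jar [array([740.3, 315.2,   0. ])]
{'clock': 28.75, 'eef_pos': [467.1, -411.98, 194.26], 'joint_positions': [-56.75, -3.88, 87.78, 23.39, 85.1, 25.67], 'contact_force': [-0.47, -0.46, 0.61], 'opening': 0.52, 'gripper_force': 0.0} yaw -82.1
the job is handed in; nothing more can be done
None
```

I handed the job in at 28.75 s: the tray is centred and square on the platter, tare was pressed with it empty, and print with the long loaf lying in it the right way up; zero was not pressed, and the round loaf, quiche and jar stayed put.

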